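Clamp the gel plates in the casting stand and hold the spring clip open over their edge

ROBOT

A 7-joint arm with a two-finger parallel gripper is mounted at the origin on a cart in front of the work surface, level with it; the furniture and walls round the work are solid. World frame = base frame: x ahead of the robot, y to its left, z up, the work surface at z = 0. Lengths are in m, angles in rad, forces in N, time in s.
With the tool pointing down it reaches from about 0.35 to 0.9 m from the base axis. Payload 8.1 kg.
Tool frame: the origin (TCP) lies between the finger pads; the fingertips stand 19 mm ahead of it and the grasp point (between the pads) is the TCP; z points along the fingers, y is the line along which they close (so a half turn about z gives the same grasp; the last joint's range is limited). The gripper opens to 85 mm and grips with 20 to 120 N. Pads are 22 mm wide; open, the fingers measure 114 mm over their backs; the gripper's body (76 mm by 85 mm) begins 54 mm behind the grasp point. The pads swing forward as they close: fully open they stand 13 mm farther back than shut.
Start: joints at [-1.39, 0.434, 0.025, 1.573, -0.012, 1.134, -0.075], TCP at [0.175, 0.6, 0.225] pointing down, gripper open.
Joint ranges: [-2.62, 2.62], [-0.44, 2.09], [-1.27, 1.32], [0.08, 2.57], [-1.32, 4.46], [0.12, 2], [-2.74, 2.74]. Speed limits (rad/s): [2.22, 2.22, 3.01, 3.01, 3.14, 3.14, 3.14].

INTERFACE

Orientations are given as a rotation vector (axis times angle).
In Python, from station import manip gives the robot as it stands.
- The arm moves only by the tool play_rows, never from a script. Its argument "motion" is a list of rows, each an object with "travel": the shift along the tool's x, y, z in cm, a list of three; "spin": the turn about the tool's z in rad. In form: [{"travel": [dx, dy, dz], "spin": spin}, ...]. A call has 1 to 12 rows; each row shifts and turns the commanded pose from where the row before left it, along the tool's axes as they then stand; what a row does not reach is not made up. A row lasts 1/8 s, in which the tool goes at most 62.5 mm and 10.7 degrees, less where a joint would pass 70% of its speed; a pose out of reach is approached as far as the arm can. A call with a gripper value outside its range is refused whole. "hand" is the closure, from 0 (fully open) to 1 (shut), set as the call begins (left out, the last holds). The fingers move at their own pace and stop on an object; the grip force is fixed at half the most. Time passes only in rows, so rows that do not move let the fingers close. It gives the time, the measured TCP pose, the force, the opening and the grip force at its end, in the units of the state.
- manip.state(): the state, without advancing time (a new reading comes with each control period).
- manip.snapshot(name): name is "scene" or "top" or "wrist"; returns the picture (420x560x3 uint8, red, green, blue); there is no depth.
- manip.camera_model(name): a dict with "camera_matrix" (3x3 intrinsics, pixels), "R" (3x3) and "t" (3): a world point X has camera coordinates R X + t. Camera axes: x right, y down, z forward; pixel columns grow to the right and rows downward; lengths in m; the calibration is good to about 2 mm. A picture is of the moment at which its call begins: read the wrist's pose just before it. camera_model takes no time and is no camera call; for the wrist camera it gives the pose at the moment of the call.
- manip.sign_off(): hands the job in; it is judged then, once.
Trained networks look in the newest picture that a camera, given by its name, has taken for a name from the list of things; names that differ only in an ending like _2 or _b are one class to them, and where a whole thing is asked for, a point or a joint stands for the part that bears it (a point fixed in the world has none). Each returns a list of dicts, best first, with "confidence" (0 to 1); they miss things now and then, are a little off and sometimes report something else, mostly with a low value. They report only what shows in the picture. A call takes as long as a camera call.
- manip.find_in(camera, thing): "at" ([row, column] as shares, 0 to 1, of the picture: columns of its width, rows of its height, amid what is visible of it).
- manip.outline_of(camera, thing): "pixels" (420x560 bool, what is visible of it) and "at" ([row, column] as shares, 0 to 1, of the picture: columns of its width, rows of its height, amid what is visible of it).
The state is a dict: "clock": time; "q": joint angles; "joint_vel": joint speeds; "joint_torque": joint torques, N m; "eef_pos": TCP position; "orientation": TCP orientation; "contact_force": force on the tool from outside, world axes, zero at the start; "moment": the same for the moment, N m; "width": finger opening in m; "gripper_force": force on a finger pad.
Only numpy, scipy, OpenCV 4.12 (cv2) and the standard library are available. Lean on these libraries where they do the work, as an engineer would, in place of code of your own. Each camera call takes 0.05 s, during which the arm holds its last target. There are 200 camera calls.

TASK

Clamp the pair of gel plates in the casting stand: push the sliding clamp fully home against the plates and then turn its blue wing knob clockwise (seen from above) to its stop to lock it. Then take the orange-handled spring clip off the wall of the white tray by squeezing its handles, and lower it over the middle of the plates' top edge with one jaw well down on each side. Finish there, still holding the clip squeezed wide open around the edge without touching the plates or the stand, so that I can slip the comb in before it bites; do not knock the plates or disturb the other things.

Things in the scene. Friction and masses are not known exactly. Their poses are not given: they have to be found in the camera images.
- stand: Grey gel casting stand, fixed, base 225 x 150 mm. Origin on the bench below the plates' middle plane; +x is the way the clamp is pushed, from wing knob to plates; z up. Base from x = -190 to +35 mm. Rear wall behind the plates 62 mm high, pressure bar in front of them 56 mm, plates' top edge 108 mm. Brass keeper block at x = -126, y = -36 mm, top 52 mm.
- clamp (a joint): Slide of the aluminium clamp with its rubber-faced pressure bar, along the stand's +x, in m: 0 drawn back, 0.028 fully home against the plates; starts at 0 to 0.008. Drags with about 3 N, stays where left. The wing knob stands on it and is the handle to push it by.
- wing (a joint): Turn of the blue wing knob about its vertical axis, in rad: 0 unlocked (wing crosswise to the slide), 1.4 locked at its stop, clockwise seen from above; starts at 0 to 0.15. Its 42 mm steel tongue points to the plates when unlocked; turned, it bars the slide's way back at the brass keeper, but wedges on it if the slide is short of home. Friction 0.06 N m; stays where left.
- wing_grip (a point): Where to pinch the wing knob: on its axis, 80 mm above the bench; moves and turns with it. The wing is a bar 14 mm thick (this frame's x), 56 mm long (y), from 60 to 92 mm above the bench. The axis is 145 mm in front of the plates' middle plane with the slide drawn back, 117 mm when home.
- plates: Gel plate sandwich, loose, standing on edge in the stand: clear front plate, black spacers and white ceramic back plate (pale grey-green from the front), together 8 mm thick (along x), 120 mm wide (y), 90 mm tall (z). Origin at the centre of its underside, 18 mm above the bench.
- plates_top (a point): Middle of the sandwich's top edge, 108 mm above the bench; x is across its thickness, y along the edge, z up.
- tray: White accessory tray, fixed, 110 (x) x 150 (y) x 55 mm high, walls 5 mm, with a green comb and spare spacers in it. Origin at the centre of its underside. The clip is parked on its -x wall, the one towards the robot.
- clip: Spring clip, 34 mm wide (y), 75 mm high, 0.1 kg; this body is its -x half. Origin on the pivot axis; z from jaws up to orange handles. Parked it stands upright, biting the tray wall (x across the wall), origin 24 mm above the rim. Rolled handle edges 32 mm above the origin, 64 mm apart outside: squeeze them along x. Jaws hang 39 mm below the origin. Coil at the pivot has 6 mm radius.
- clip_arm (a joint): Opening angle between the clip's halves, in rad: 0 parked, 0.76 fully open at its stop. Squeezed, both halves lean equally (clip tilts by half of it). Fully open: handle edges 40 mm above the pivot and 36 mm apart outside, rubber jaw tips reach 35 mm below the pivot and gape about 30 mm. Spring force at each handle 5 N parked, 10 N open; it snaps shut if let go.
- jaw_a (a point): Inner face of the rubber tip (3 mm radius) of the clip's -x jaw, mid width, 36 mm below the pivot when parked, about 32 mm when fully open.
- jaw_b (a point): The same point on the other jaw, the +x one.
- timer: Bystander: small white kitchen-type timer, 20 x 64 x 62 mm, loose. Origin at the centre of its underside.
- beaker_1: Bystander: glass beaker, 80 mm wide, 94 mm high, loose. Origin at the centre of its underside.
- erlenmeyer_1: Bystander: conical flask, 64 mm wide, 105 mm high, loose. Origin at the centre of its underside.
- tape_1: Bystander: roll of masking tape lying flat, 100 mm wide, 25 mm high, loose. Origin at the centre of its underside.

How it is judged:
By the outcome, as a careful person would: the job done as asked, in the order asked, and still so for the second after the job is handed in, while the arm keeps its last pose, push and grip.
It also fails if it takes over 48 s, if anything falls off the work surface, if the arm or the gripper's body presses on something with over 40 N, if the wrist force passes 120 N, or if a joint passes its speed limit or range.

## Working session

There is one attempt and no reset: what is moved stays moved. The work goes in short steps, Python scripts to look and compute and a tool call to move; the robot and the scene stay as the last step left them, time stands still between calls to the robot, and variables do not carry over. Pictures are saved under pics/ and viewed, at most 10 in all, crops included, and the job is handed in when it is done.

Besides the shell and the picture viewer there is one more tool, called after "Request:" as name([rows], argument=value, ...), one row to a line, values as JSON. play_rows: Moves the arm, as the interface text tells. Its arguments: {"type":"object","properties":{"motion":{"type":"array"},"hand":{"type":"number"}},"required":["motion"]}

```bash
mkdir -p pics; ls; cat > h.py <<'E'
from station import manip
import numpy as np, cv2
from scipy.spatial.transform import Rotation as Rt
def save(cam,name):
    im=manip.snapshot(cam); cv2.imwrite(f'pics/{name}.png',im[:,:,::-1]); return im
def P(cam):
    m=manip.camera_model(cam); K,R,t=[np.array(m[k]) for k in('camera_matrix','R','t')]
    return K@np.c_[R,t]
def proj(Pm,X):
    X=np.atleast_2d(X); h=(Pm@np.c_[X,np.ones(len(X))].T).T; return h[:,:2]/h[:,2:]
def onplane(Pm,uv,z):
    H=Pm[:,[0,1,3]].copy(); H[:,2]+=Pm[:,2]*z
    p=np.linalg.solve(H,[uv[0],uv[1],1]); return np.r_[p[:2]/p[2],z]
def tri(Ps,uvs):
    A=[]
    for Pm,(u,v) in zip(Ps,uvs): A+= [u*Pm[2]-Pm[0], v*Pm[2]-Pm[1]]
    A=np.array(A); return np.linalg.lstsq(A[:,:3],-A[:,3],rcond=None)[0]
E
python3 - <<'E'
from h import *
a=save('scene','scene0');b=save('top','top0')
s=manip.state();print({k:np.round(s[k],3) for k in s})
for c in('scene','top'):
    m=manip.camera_model(c);R=np.array(m['R']);print(c,-R.T@m['t'],R[2],m['camera_matrix'][0][0])
    for t in('stand','wing_grip','plates','tray','clip','plates_top','jaw_a','timer','beaker_1','erlenmeyer_1','tape_1'):
        r=manip.find_in(c,t)[:2];print(t,[(np.round(np.array(x['at'])*[420,560],1),round(x['confidence'],2)) for x in r])
E
```

```text
pics
{'clock': np.float64(0.1), 'q': array([-1.39 ,  0.435,  0.025,  1.574, -0.012,  1.134, -0.075]), 'joint_vel': array([ 0.001, -0.002, -0.001, -0.001,  0.   , -0.   , -0.001]), 'joint_torque': array([ 4.0000e-03, -6.7175e+01,  1.0290e+00, -3.1690e+01,  1.6000e-02,
        7.0000e-03, -0.0000e+00]), 'eef_pos': array([0.175, 0.6  , 0.224]), 'orientation': array([-4.44e-01, -3.11e+00,  2.00e-03]), 'contact_force': array([ 0.353,  0.054, -0.424]), 'moment': array([-0.054, -0.02 , -0.044]), 'gripper_force': np.float64(0.0), 'width': np.float64(0.086)}
scene [-0.13356487 -0.45331277  1.00337114] [ 0.54260275  0.45760434 -0.70440082] 460.70009190715274
stand [(array([212. , 261.9]), 0.78)]
wing_grip [(array([210.4, 248.5]), 0.69)]
plates [(array([182.2, 280.7]), 0.77)]
tray [(array([184.4, 211.3]), 0.91), (array([180.9, 193. ]), 0.16)]
clip [(array([179.4, 190.9]), 0.5)]
plates_top [(array([184.5, 278.9]), 0.59)]
jaw_a [(array([180.8, 190.8]), 0.64), (array([207.9, 260. ]), 0.44)]
timer [(array([271.6, 274.6]), 0.92)]
beaker_1 [(array([155.3, 259.2]), 0.65)]
erlenmeyer_1 [(array([285.1, 315.2]), 0.75), (array([271.6, 273.8]), 0.67)]
tape_1 [(array([307.8, 354.6]), 0.71)]
top [0.42151025 0.11207395 0.99071154] [ 0.14360161 -0.00290234 -0.98963132] 393.63076848372805
stand [(array([205.1, 228.9]), 0.67), (array([267.8, 384.8]), 0.2)]
wing_grip [(array([223.8, 228.5]), 0.65)]
plates [(array([166.5, 226.1]), 0.81)]
tray [(array([213.9, 144.4]), 0.73), (array([166.8, 224. ]), 0.6)]
clip [(array([235. , 128.7]), 0.62)]
plates_top [(array([164.6, 226.6]), 0.55)]
jaw_a [(array([236.5, 126.9]), 0.71), (array([230.8, 128. ]), 0.48)]
timer [(array([270.7, 300.7]), 0.53)]
beaker_1 [(array([145.1, 165.1]), 0.73)]
erlenmeyer_1 [(array([253.3, 340.4]), 0.77), (array([201.5, 228.1]), 0.23)]
tape_1 [(array([267.9, 382.8]), 0.88), (array([164.4, 226.2]), 0.5)]
```

View pics/scene0.png

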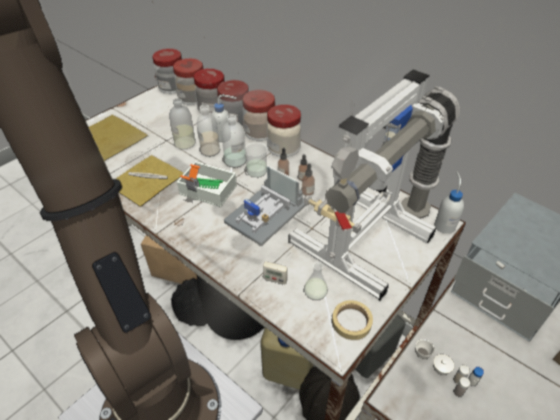

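View pics/top0.png

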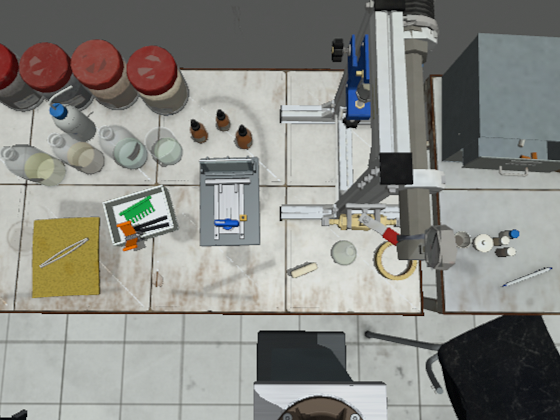

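The scene shows the stand amid the bench (top view: base corners about (201,158)–(260,245), blue wing at (228,224), plates at (228,166)). The tray is to its left at (140,215), with the orange clip on its near wall at (129,235). Next come coarse positions.

```bash
python3 - <<'E'
from h import *
T=P('top');S=P('scene')
for n,uv,z in [('wing',(228.5,223.8),.08),('plates',(226.4,165),.108),('clip',(128.7,235),.085),('c1',(201,158),.015),('c2',(258,157),.015),('c3',(260,245),.015),('c4',(200,246),.015),('t1',(104,202),.055),('t2',(166,187),.055),('t3',(174,230),.055),('t4',(113,249),.055)]:
    print(n,onplane(T,uv,z).round(3))
print(tri([T,S],[(228.5,223.8),(248.5,210.4)]),tri([T,S],[(128.7,235),(190.9,179.4)]))
w=manip.camera_model('wrist');R=np.array(w['R']);print('wrist',-R.T@w['t'],R,w['camera_matrix'])
s=manip.state();print(s['eef_pos'],Rt.from_rotvec(s['orientation']).as_matrix().round(3))
E
```

```text
wing [0.525 0.217 0.08 ]
plates [0.658 0.222 0.108]
clip [0.497 0.446 0.085]
c1 [0.701 0.299 0.015]
c2 [0.704 0.153 0.015]
c3 [0.48  0.146 0.015]
c4 [0.477 0.294 0.015]
t1 [0.579 0.521 0.055]
t2 [0.616 0.374 0.055]
t3 [0.512 0.35  0.055]
t4 [0.466 0.492 0.055]
[0.52127561 0.22341387 0.06757417] [0.49805395 0.45096652 0.07110811]
wrist [0.10746807 0.61961992 0.37318314] [[ 2.78680452e-01  9.60383798e-01 -4.07657024e-04]
 [ 9.23411522e-01 -2.67835288e-01  2.74909838e-01]
 [ 2.63909769e-01 -7.69884331e-02 -9.61469924e-01]] [[324.85118635   0.         279.74297576]
 [  0.         324.85118635 207.61958357]
 [  0.           0.           1.        ]]
[0.17505031 0.60001141 0.22470451] [[-0.96  0.28  0.  ]
 [ 0.28  0.96  0.  ]
 [-0.    0.   -1.  ]]
```

Request:
play_rows([
  {"travel": [-4.27, -1.25, -0.8], "spin": 0},
  {"travel": [-4.27, -1.25, -0.8], "spin": 0},
  {"travel": [-4.27, -1.25, -0.8], "spin": 0},
  {"travel": [-4.27, -1.25, -0.8], "spin": 0},
  {"travel": [-4.27, -1.25, -0.8], "spin": 0},
  {"travel": [-4.27, -1.25, -0.8], "spin": 0},
  {"travel": [-4.27, -1.25, -0.8], "spin": 0},
  {"travel": [-4.27, -1.25, -0.8], "spin": 0},
  {"travel": [-4.27, -1.25, -0.8], "spin": 0},
  {"travel": [-4.27, -1.25, -0.8], "spin": 0},
])

```text
clock: 2.45
eef_pos: [0.551, 0.3596, 0.3051]
orientation: [0.444, 3.11, 0.0]
contact_force: [0.6, -0.1, -0.1]
width: 0.0858
gripper_force: 0.0
```

Request:
play_rows([
  {"travel": [0, 0, 0], "spin": 0.18},
  {"travel": [0, 0, 0], "spin": 0.18},
  {"travel": [0, 0, 0], "spin": 0.18},
  {"travel": [0, 0, 0], "spin": 0.18},
  {"travel": [0, 0, 0], "spin": 0.18},
  {"travel": [0, 0, 0], "spin": 0.18},
  {"travel": [0, 0, 0], "spin": 0.18},
  {"travel": [0, 0, 0], "spin": 0},
])

```text
clock: 3.45
eef_pos: [0.5498, 0.3606, 0.3046]
orientation: [2.19, 2.252, -0.0]
contact_force: [0.5, 0.1, 1.0]
width: 0.0854
gripper_force: 0.0
```

```bash
cat > look.py <<'E'
from h import *
import sys,pickle
n=sys.argv[1]
Pm=P('wrist');im=save('wrist',n);s=manip.state()
o={}
for t in('wing_grip','plates','plates_top','clip','jaw_a','tray','stand'):
    r=manip.outline_of('wrist',t)[:1] if t in('plates','clip','wing_grip','tray') else manip.find_in('wrist',t)[:2]
    o[t]=r;print(t,[(np.round(np.array(x['at'])*[420,560],1),round(x['confidence'],2)) for x in r])
pickle.dump((Pm,o,s),open(n+'.pkl','wb'))
print(s['eef_pos'],Rt.from_rotvec(s['orientation']).as_matrix().round(3).tolist(),s['q'].round(2),s['clock'])
E
python3 look.py w1
```

```text
wing_grip []
plates [(array([277.9, 369.9]), 0.68)]
plates_top [(array([277.2, 368.5]), 0.76)]
clip [(array([100. , 228.4]), 0.58)]
jaw_a [(array([ 95.2, 244.5]), 0.94), (array([102.6, 228.5]), 0.7)]
tray [(array([104.8, 281.8]), 0.85)]
stand [(array([254.4, 298.9]), 0.77)]
[0.54982502 0.36054939 0.30466177] [[-0.031, 1.0, 0.0], [1.0, 0.031, -0.0], [-0.0, 0.0, -1.0]] [-0.94  0.46  0.44  1.39 -0.2   1.34 -0.46] 3.5
```

View pics/w1.png

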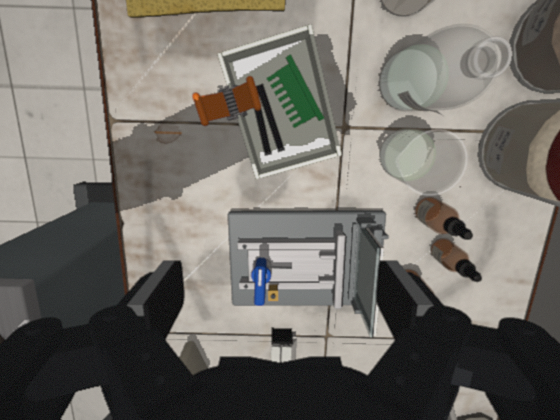

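Wrist view: clip handles at (200,108) and (253,94), coil between at (230,101). Tray rim corners are near (222,55), (312,28), (340,152), (257,176). The wing is at (261,280) and the plates' top edge runs (368,225)–(375,330). I'll take a second view from a shifted place.

Request:
play_rows([
  {"travel": [-3, -4, 0], "spin": 0},
  {"travel": [-3, -4, 0], "spin": 0},
  {"travel": [0, 0, 0], "spin": 0},
])

```text
clock: 4.22
eef_pos: [0.4693, 0.2958, 0.305]
orientation: [-2.191, -2.25, 0.002]
contact_force: [0.5, 0.3, 1.2]
width: 0.0854
gripper_force: 0.0
```

```bash
python3 look.py w2
```

```text
wing_grip [(array([228.8, 324.2]), 0.71)]
plates [(array([230.4, 440.1]), 0.58)]
plates_top [(array([232.1, 439.1]), 0.82), (array([ 63.3, 356.3]), 0.4)]
clip [(array([ 35.3, 311.7]), 0.95)]
jaw_a [(array([ 36.3, 311.3]), 0.98), (array([ 30.6, 326.9]), 0.84)]
tray [(array([ 65.7, 357.4]), 0.87)]
stand [(array([215., 355.]), 0.84)]
[0.47076098 0.29755963 0.30536102] [[-0.027, 1.0, -0.0], [1.0, 0.027, 0.001], [0.001, 0.0, -1.0]] [-1.    0.27  0.45  1.65 -0.12  1.25 -0.5 ] 4.275
```

View pics/w2.png

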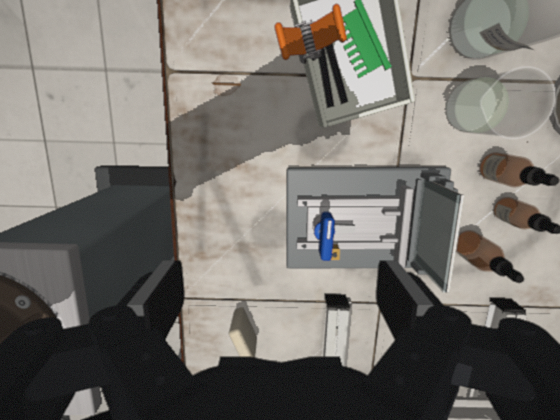

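```bash
python3 - <<'E'
import cv2,numpy as np
a=cv2.imread('pics/w1.png');b=cv2.imread('pics/w2.png')
def c(im,x,y,w,h,s=4): return cv2.resize(im[y:y+h,x:x+w],None,fx=s,fy=s,interpolation=cv2.INTER_CUBIC)
# each 100x75 ->400x300
top=np.hstack([c(a,185,65,100,75),c(b,260,0,100,75)])
bot=np.hstack([c(a,225,245,100,75),c(b,290,205,100,75)])
m=np.vstack([top,bot]); cv2.imwrite('pics/comp.png',m)
E
```

```text
(no output)
```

View pics/comp.png

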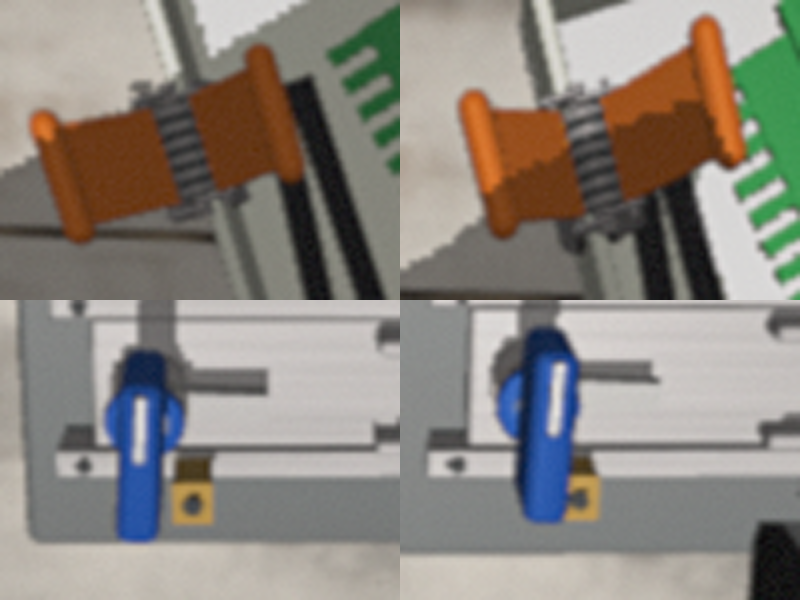

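```bash
python3 - <<'E'
from h import *
import pickle
A,oa,sa=pickle.load(open('w1.pkl','rb'));B,ob,sb=pickle.load(open('w2.pkl','rb'))
o1=np.array([185,65]);o2=np.array([260,0]);w1=np.array([225,245]);w2=np.array([290,205])
f=lambda n,a,b:print(n,tri([A,B],[a,b]).round(4))
f('Lroll',np.array([61,177])/4+o1,np.array([87,163])/4+o2)
f('Rroll',np.array([275,114])/4+o1,np.array([319,90])/4+o2)
f('L+y',np.array([44,117])/4+o1,np.array([72,97])/4+o2)
f('L-y',np.array([80,236])/4+o1,np.array([102,229])/4+o2)
f('R+y',np.array([260,52])/4+o1,np.array([304,22])/4+o2)
f('R-y',np.array([290,175])/4+o1,np.array([334,156])/4+o2)
f('coil',np.array([183,140])/4+o1,np.array([195,147])/4+o2)
f('wing',np.array([141,162])/4+w1,np.array([153,135])/4+w2)
f('wing+y',np.array([144,86])/4+w1,np.array([159,52])/4+w2)
f('wing-y',np.array([138,239])/4+w1,np.array([147,219])/4+w2)
f('keeper',np.array([192,201])/4+w1,np.array([184,198])/4+w2)
f('ptop',(368.5,277.2),(439.1,232.1))
for z in(.108,): print([onplane(Pm,uv,z) for Pm,uv in((A,(368.5,277.2)),(B,(439.1,232.1)))])
# base corners z of base: view1 left/top/bottom, and view2
for z in(0.012,):
  for Pm,L in((A,[(230,210),(385,210),(231,304)]),(B,[(287.5,168),(450,167),(288,267)])): print([onplane(Pm,u,z).round(4)[:2] for u in L])
E
```

```text
Lroll [0.4667 0.4333 0.1111]
Rroll [0.5206 0.4499 0.1132]
L+y [0.4628 0.4476 0.11  ]
L-y [0.4708 0.4191 0.1102]
R+y [0.5165 0.4644 0.1107]
R-y [0.5247 0.4354 0.1161]
coil [0.494  0.4437 0.0836]
wing [0.5288 0.2239 0.0886]
wing+y [0.5292 0.2493 0.0868]
wing-y [0.5284 0.1974 0.0904]
keeper [0.5455 0.1902 0.0562]
ptop [0.6684 0.2309 0.0729]
[array([0.65706933, 0.2494823 , 0.108     ]), array([0.64998368, 0.24311478, 0.108     ])]
[array([0.4806, 0.2984]), array([0.6999, 0.305 ]), array([0.4803, 0.1471])]
[array([0.4789, 0.2959]), array([0.7003, 0.3035]), array([0.4847, 0.1476])]
```

Request:
play_rows([
  {"travel": [-2.5, 1.9, 3], "spin": 0},
  {"travel": [-2.5, 1.9, 3], "spin": 0},
  {"travel": [-2.5, 1.8, 3], "spin": 0},
  {"travel": [0, 0, 3], "spin": 0},
  {"travel": [0, 0, 3], "spin": 0},
  {"travel": [0, 0, 0], "spin": 0},
  {"travel": [0, 0, 0], "spin": 0},
])

```text
clock: 5.5
eef_pos: [0.5303, 0.2251, 0.1556]
orientation: [2.191, 2.251, 0.001]
contact_force: [0.9, 0.9, 0.5]
width: 0.0857
gripper_force: 0.0
```

```bash
python3 - <<'E'
from h import *
s=manip.state();Pm=P('wrist');im=save('wrist','w3')
print(s['eef_pos'],Rt.from_rotvec(s['orientation']).as_matrix().round(3).tolist())
hsv=cv2.cvtColor(im,cv2.COLOR_RGB2HSV)
m=((hsv[...,0]>105)&(hsv[...,0]<125)&(hsv[...,1]>150)).astype(np.uint8)
n,l,st,c=cv2.connectedComponentsWithStats(m);i=1+st[1:,4].argmax();print(st[i],c[i])
x=-.0;a=.027
for dx,dy in[(-.007,.028),(.007,.028),(.007,-.028),(-.007,-.028)]:
    q=np.array([.5288+dx-a*dy,.2239+dy+a*dx,.092]);u=proj(Pm,q)[0];print(u.round(1));cv2.circle(im,tuple(int(v) for v in u),2,(255,0,0),-1)
cv2.imwrite('pics/w3b.png',im[:,:,::-1])
E
```

```text
[0.53033971 0.22506976 0.15562392] [[-0.027, 1.0, 0.001], [1.0, 0.027, 0.0], [0.0, 0.001, -1.0]]
[ 261  177   33   81 1446] [276.39004149 217.52143845]
[267.6 181.9]
[288.7 181.9]
[288.  259.3]
[268.3 259.3]
```

View pics/w3b.png

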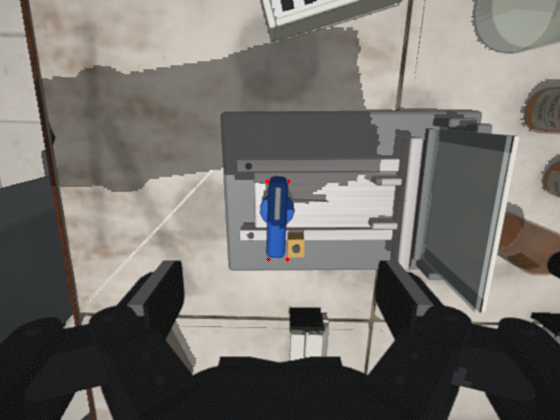

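The projected wing corners match the blue bar (268–288 × 178–259), so the measurement holds. Going down and gripping.

Request:
play_rows([
  {"travel": [0, -0.15, 2.5], "spin": 0},
  {"travel": [0, 0, 2.5], "spin": 0},
  {"travel": [0, 0, 2.4], "spin": 0},
  {"travel": [0, 0, 0], "spin": 0},
])

```text
clock: 6.05
eef_pos: [0.5277, 0.2248, 0.0806]
orientation: [-2.191, -2.251, 0.002]
contact_force: [-0.1, -0.3, 0.8]
width: 0.0853
gripper_force: 0.0
```

Request:
play_rows([
  {"travel": [0, 0, 0], "spin": 0},
  {"travel": [0, 0, 0], "spin": 0},
  {"travel": [0, 0, 0], "spin": 0},
  {"travel": [0, 0, 0], "spin": 0},
  {"travel": [0, 0, 0], "spin": 0},
  {"travel": [0, 0, 0], "spin": 0},
], hand=1)

```text
clock: 6.8
eef_pos: [0.5282, 0.2249, 0.0813]
orientation: [-2.191, -2.251, -0.001]
contact_force: [-1.3, -0.2, 4.9]
width: 0.0114
gripper_force: 58.4
```

Request:
play_rows([
  {"travel": [0, 0.4, 0], "spin": 0},
  {"travel": [0, 0.5, 0], "spin": 0},
  {"travel": [0, 0.5, 0], "spin": 0},
  {"travel": [0, 0.4, 0], "spin": 0},
  {"travel": [0, 0.2, 0], "spin": 0},
  {"travel": [0, 0, 0], "spin": 0},
])

```text
clock: 7.55
eef_pos: [0.5482, 0.2255, 0.0813]
orientation: [-2.191, -2.251, -0.001]
contact_force: [-1.5, 0.1, 6.2]
width: 0.0116
gripper_force: 58.5
```

Request:
play_rows([
  {"travel": [0, 0.1, 0], "spin": 0},
  {"travel": [0, 0.1, 0], "spin": 0},
  {"travel": [0, 0.1, 0], "spin": 0},
  {"travel": [0, 0, 0], "spin": 0},
])

```text
clock: 8.05
eef_pos: [0.551, 0.2257, 0.0813]
orientation: [-2.191, -2.251, -0.001]
contact_force: [-2.8, 0.2, 6.0]
width: 0.0112
gripper_force: 58.5
```

Request:
play_rows([
  {"travel": [0, 0.1, 0], "spin": 0},
  {"travel": [0, 0.1, 0], "spin": 0},
  {"travel": [0, 0, 0], "spin": 0},
])

```text
clock: 8.43
eef_pos: [0.5526, 0.2257, 0.0813]
orientation: [-2.19, -2.251, 0.0]
contact_force: [-4.6, -0.7, 8.0]
width: 0.0112
gripper_force: 58.7
```

Request:
play_rows([
  {"travel": [0, 0.1, 0], "spin": 0},
  {"travel": [0, 0.1, 0], "spin": 0},
  {"travel": [0, 0, 0], "spin": 0},
])

```text
clock: 8.8
eef_pos: [0.5528, 0.2257, 0.0812]
orientation: [-2.189, -2.249, 0.004]
contact_force: [-9.9, -0.8, 14.4]
width: 0.0113
gripper_force: 59.5
```

Request:
play_rows([
  {"travel": [-0.1, 0, 0], "spin": 0.12},
  {"travel": [0, 0, 0], "spin": 0.16},
  {"travel": [0, 0, 0], "spin": 0.16},
  {"travel": [0, 0, 0], "spin": 0.16},
  {"travel": [0, 0, 0], "spin": 0},
])

```text
clock: 9.43
eef_pos: [0.5537, 0.2253, 0.0813]
orientation: [-2.758, -1.5, 0.002]
contact_force: [-6.8, -0.0, 11.6]
width: 0.0111
gripper_force: 59.2
```

```bash
python3 - <<'E'
from h import *
s=manip.state();print(s['q'].round(2),s['moment'],s['contact_force'])
E
```

```text
[-0.86  0.59  0.56  1.83 -0.42  0.84 -0.66] [ 0.18221718  1.57202751 -0.07195052] [-6.76992421e+00 -8.53543129e-03  1.16052313e+01]
```

Request:
play_rows([
  {"travel": [0, 0, 0], "spin": 0.16},
  {"travel": [0, 0, 0], "spin": 0.16},
  {"travel": [0, 0, 0], "spin": 0.16},
  {"travel": [0, 0, 0], "spin": 0.16},
  {"travel": [0, 0, 0], "spin": 0.08},
  {"travel": [0, 0, 0], "spin": 0},
])

```text
clock: 10.18
eef_pos: [0.5544, 0.2243, 0.0813]
orientation: [-3.111, -0.433, 0.002]
contact_force: [-5.1, -1.7, 9.4]
width: 0.0117
gripper_force: 59.1
```

```bash
python3 - <<'E'
from h import *
s=manip.state();print(s['q'].round(2),s['moment'],s['contact_force'],Rt.from_rotvec(s['orientation']).as_matrix().round(3).tolist())
E
```

```text
[-0.98  0.65  0.76  1.84 -0.57  0.89 -1.23] [-0.3125911   1.09611027 -0.04833594] [-5.07571703 -1.73515843  9.36857385] [[0.962, 0.273, -0.001], [0.273, -0.962, 0.0], [-0.001, -0.0, -1.0]]
```

Request:
play_rows([
  {"travel": [0, 0, 0], "spin": 0.06},
  {"travel": [0, 0, 0], "spin": 0.03},
  {"travel": [0, 0, 0], "spin": 0},
  {"travel": [0, 0, 0], "spin": 0},
])

```text
clock: 10.68
eef_pos: [0.5544, 0.2242, 0.0813]
orientation: [-3.128, -0.296, 0.002]
contact_force: [-5.9, -2.0, 10.2]
width: 0.0119
gripper_force: 59.3
```

```bash
python3 - <<'E'
from h import *
s=manip.state();print(s['moment'],s['contact_force'],Rt.from_rotvec(s['orientation']).as_matrix().round(3).tolist())
E
```

```text
[-0.44893037  1.11054371  0.40285382] [-5.87608269 -1.99743839 10.18701441] [[0.982, 0.187, -0.001], [0.187, -0.982, 0.0], [-0.001, -0.0, -1.0]]
```

The wing is at its stop: moment about z rose to 0.4 N m after 1.4 rad. Releasing and going above the clip.

Request:
play_rows([
  {"travel": [0, 0, 0], "spin": 0},
  {"travel": [0, 0, 0], "spin": 0},
  {"travel": [0, 0, 0], "spin": 0},
  {"travel": [0, 0, 0], "spin": 0},
  {"travel": [0, 0, -5.5], "spin": 0},
  {"travel": [0, 0, -5.5], "spin": 0},
  {"travel": [-0.4, -4.5, 0], "spin": 0},
  {"travel": [-0.4, -4.5, 0], "spin": 0},
  {"travel": [-0.4, -4.5, 0], "spin": 0},
  {"travel": [-0.4, -4.5, 0], "spin": 0},
  {"travel": [-0.4, -4.5, 0], "spin": 0},
], hand=0)

```text
clock: 12.05
eef_pos: [0.4929, 0.4432, 0.1907]
orientation: [-3.128, -0.294, -0.0]
contact_force: [0.9, -0.2, 0.1]
width: 0.0855
gripper_force: 0.0
```

Request:
play_rows([
  {"travel": [0, 0, 0], "spin": -0.166},
  {"travel": [0, 0, 0], "spin": -0.166},
  {"travel": [0, 0, 0], "spin": -0.166},
  {"travel": [0, 0, 0], "spin": -0.166},
  {"travel": [0, 0, 0], "spin": -0.166},
  {"travel": [0, 0, 0], "spin": -0.166},
  {"travel": [0, 0, 0], "spin": -0.166},
  {"travel": [0, 0, 0], "spin": -0.166},
  {"travel": [0, 0, 0], "spin": -0.166},
  {"travel": [0, 0, 0], "spin": -0.166},
  {"travel": [0, 0, 0], "spin": 0},
])

```text
clock: 13.42
eef_pos: [0.4936, 0.4416, 0.1907]
orientation: [-1.895, -2.505, -0.0]
contact_force: [-0.5, 0.1, -0.4]
width: 0.0855
gripper_force: 0.0
```

```bash
python3 look.py w4; python3 - <<'E'
from h import *
# orange mask components, plus crop; wing check from top
im=cv2.imread('pics/w4.png');Pm=P('wrist')
hsv=cv2.cvtColor(im,cv2.COLOR_BGR2HSV)
m=((hsv[...,0]>4)&(hsv[...,0]<16)&(hsv[...,1]>180)).astype(np.uint8)
n,l,st,c=cv2.connectedComponentsWithStats(m)
for i in range(1,n):
    if st[i,4]>60: print(st[i],c[i])
for q in[(.4667,.4333,.111),(.5206,.4499,.111),(.494,.4437,.0836)]:print(proj(Pm,q).round(1))
cv2.imwrite('pics/w4s.png',cv2.resize(im[100:350,120:440],None,fx=2.4,fy=2.4,interpolation=cv2.INTER_CUBIC))
E
```

```text
wing_grip []
plates []
plates_top []
clip [(array([204.7, 279.8]), 0.65)]
jaw_a [(array([204.2, 303.2]), 0.89), (array([204.6, 277.9]), 0.63)]
tray [(array([339.9, 292.6]), 0.72)]
stand [(array([338.7, 291.9]), 0.6)]
[0.4935447  0.44161204 0.19065834] [[-0.27, 0.963, -0.0], [0.963, 0.27, 0.0], [0.0, -0.0, -1.0]] [-1.09  0.54  0.44  1.54 -0.25  1.11 -0.32] 13.475
[ 238  189   37   46 1134] [254.90035273 209.42416226]
[ 288  189   36   45 1168] [306.22517123 208.17123288]
[[242.4 215. ]]
[[319.1 213.4]]
[[281.7 202. ]]
```

View pics/w4s.png

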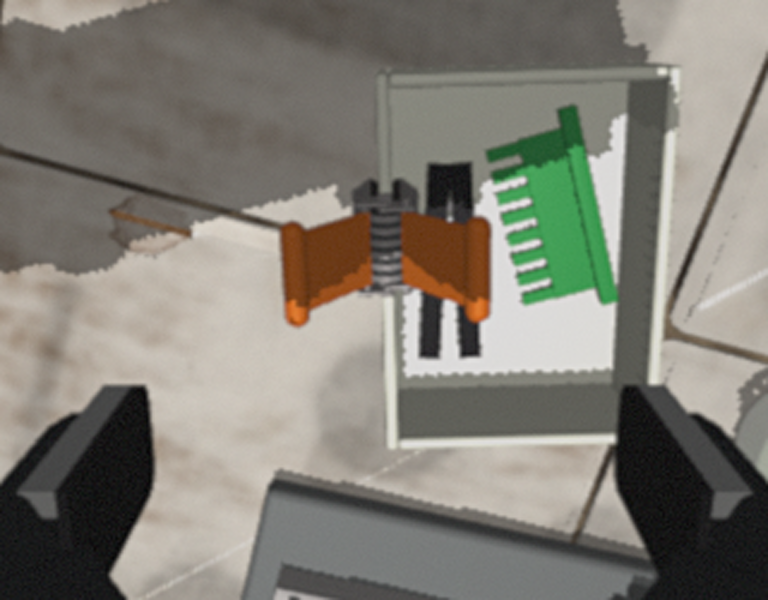

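The close view shows the clip rolls at (242.5,214) and (319,212) in full-picture pixels. That is 1–2 px from prediction, so the clip is centred under the tool. Descending and squeezing in stages.

Request:
play_rows([
  {"travel": [0, 0, 2.7], "spin": -0.02},
  {"travel": [0, 0, 2.7], "spin": 0},
  {"travel": [0, 0, 2.6], "spin": 0},
  {"travel": [0, 0, 0], "spin": 0},
])

```text
clock: 14.32
eef_pos: [0.4922, 0.441, 0.1089]
orientation: [-1.869, -2.525, 0.006]
contact_force: [-0.0, -0.6, 1.4]
width: 0.0856
gripper_force: 0.0
```

Request:
play_rows([
  {"travel": [0, 0, 0], "spin": 0},
  {"travel": [0, 0, 0], "spin": 0},
  {"travel": [0, 0, 0], "spin": 0},
], hand=0.3)

```text
clock: 14.7
eef_pos: [0.4939, 0.4422, 0.1117]
orientation: [1.869, 2.525, 0.002]
contact_force: [-0.9, 0.4, 1.1]
width: 0.0599
gripper_force: 0.0
```

Request:
play_rows([
  {"travel": [0, 0, -0.2], "spin": 0},
  {"travel": [0, 0, -0.1], "spin": 0},
  {"travel": [0, 0, 0], "spin": 0},
], hand=0.4)

```text
clock: 15.08
eef_pos: [0.4935, 0.4419, 0.1139]
orientation: [-1.868, -2.526, -0.0]
contact_force: [-0.4, 0.1, -0.6]
width: 0.0514
gripper_force: 0.0
```

```bash
python3 - <<'E'
from h import *
im=save('wrist','w5');s=manip.state();print(s['gripper_force'],s['width'],s['moment'],s['eef_pos'])
cv2.imwrite('pics/w5s.png',cv2.resize(im[100:350,120:440,::-1],None,fx=2.4,fy=2.4,interpolation=cv2.INTER_CUBIC))
E
```

```text
0.0 0.051183302436064886 [-0.07163154 -0.02610843  0.01750259] [0.49351128 0.44184579 0.11380828]
```

View pics/w5s.png

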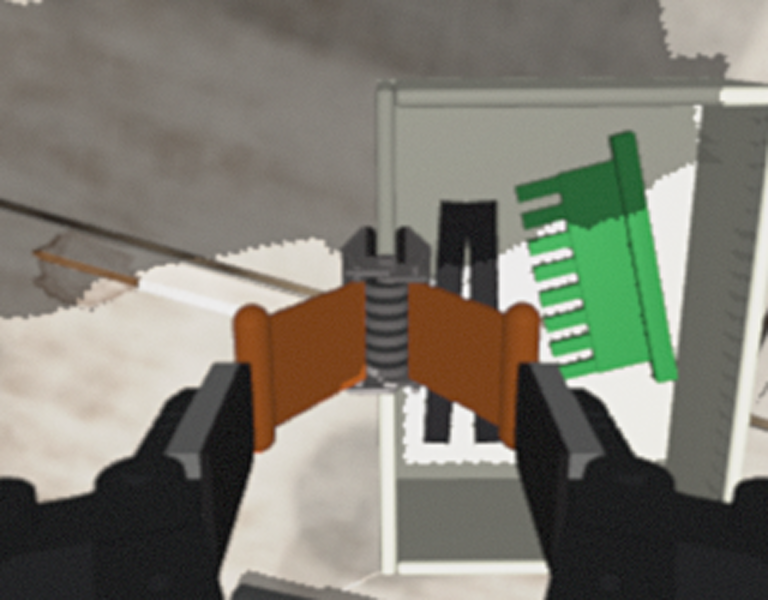

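The picture shows the pads apparently lying above the rolls: roll outer edges are 305 crop px apart, so unsqueezed at 64 mm, and the finger overlaps them. I'll check depths numerically.

```bash
python3 - <<'E'
from h import *
s=manip.state();Pm=P('wrist');R=Rt.from_rotvec(s['orientation']).as_matrix();p=s['eef_pos']
def cr(q): u=proj(Pm,q)[0]; return ((u-[120,100])*2.4).round(0)
for dz in(-.02,-.01,0,.01,.019):
    print(dz,[cr(p+R@[.011,y,dz]).tolist() for y in(-.0256,.0256)],[cr(p+R@[-.011,y,dz]).tolist() for y in(-.0256,.0256)])
for z in(.105,.111,.117):
  print(z,[cr(np.array([.4937,.4416,z])+R@[x,y,0]).tolist() for x in(.017,-.017) for y in (-.032,.032)])
E
```

```text
-0.02 [[244.0, 377.0], [529.0, 378.0]] [[249.0, 485.0], [523.0, 486.0]]
-0.01 [[253.0, 355.0], [520.0, 356.0]] [[258.0, 458.0], [514.0, 458.0]]
0 [[261.0, 336.0], [512.0, 336.0]] [[265.0, 433.0], [507.0, 433.0]]
0.01 [[268.0, 319.0], [504.0, 319.0]] [[271.0, 411.0], [500.0, 411.0]]
0.019 [[273.0, 305.0], [498.0, 305.0]] [[277.0, 393.0], [495.0, 394.0]]
0.105 [[236.0, 295.0], [537.0, 296.0], [244.0, 439.0], [529.0, 439.0]]
0.111 [[231.0, 305.0], [543.0, 305.0], [239.0, 453.0], [533.0, 453.0]]
0.117 [[225.0, 315.0], [548.0, 315.0], [234.0, 467.0], [539.0, 468.0]]
```

The rolls are untouched and the fingertips are about 14 mm higher than assumed. I'll open, go lower and try again.

Request:
play_rows([
  {"travel": [0, 0, 0], "spin": 0},
  {"travel": [0, 0, 0], "spin": 0},
  {"travel": [0, 0, 0], "spin": 0},
  {"travel": [0, 0, 1], "spin": 0},
  {"travel": [0, 0, 1], "spin": 0},
  {"travel": [0, 0, 0.6], "spin": 0},
  {"travel": [0, 0, 0], "spin": 0},
], hand=0)

```text
clock: 16.0
eef_pos: [0.4931, 0.4415, 0.0868]
orientation: [-1.868, -2.525, 0.002]
contact_force: [-0.1, -0.4, 0.7]
width: 0.0854
gripper_force: 0.0
```

Request:
play_rows([
  {"travel": [0, 0, 0], "spin": 0},
  {"travel": [0, 0, 0], "spin": 0},
  {"travel": [0, 0, 0], "spin": 0},
], hand=0.32)

```text
clock: 16.38
eef_pos: [0.4935, 0.4419, 0.0879]
orientation: [-1.868, -2.526, -0.0]
contact_force: [-0.2, -0.4, -1.5]
width: 0.0576
gripper_force: 6.5
```

```bash
python3 - <<'E'
from h import *
im=save('wrist','w6');s=manip.state();print(s['gripper_force'],s['width'],s['moment'],s['contact_force'],s['eef_pos'])
cv2.imwrite('pics/w6s.png',cv2.resize(im[130:380,120:440,::-1],None,fx=2.4,fy=2.4,interpolation=cv2.INTER_CUBIC))
Pm=P('wrist');R=Rt.from_rotvec(s['orientation']).as_matrix();p=s['eef_pos']
def cr(q): u=proj(Pm,q)[0]; return ((u-[120,130])*2.4).round(0)
for dz in(-.02,-.01,0,.01,.019):
    print(dz,[cr(p+R@[.011,y*s['width']/2,dz]).tolist() for y in(-1,1)])
E
```

```text
6.501300036907196 0.0579544748357032 [-0.00486932 -0.05476301  0.02829946] [ 0.94074967  0.68008528 -0.65980884] [0.49344262 0.44186526 0.08785947]
-0.02 [[225.0, 305.0], [548.0, 306.0]]
-0.01 [[235.0, 283.0], [537.0, 284.0]]
0 [[244.0, 264.0], [528.0, 264.0]]
0.01 [[252.0, 247.0], [520.0, 247.0]]
0.019 [[258.0, 233.0], [513.0, 233.0]]
```

View pics/w6s.png

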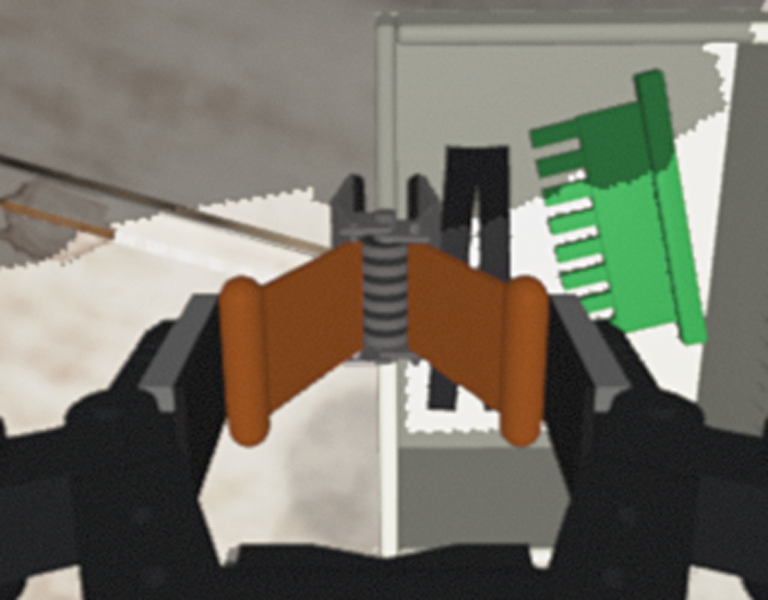

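Now the pads bear on both rolls (force 6.5 N), with the fingertips just below them. Squeezing on.

Request:
play_rows([
  {"travel": [0, 0, -0.1], "spin": 0},
  {"travel": [0, 0, -0.1], "spin": 0},
  {"travel": [0, 0, 0], "spin": 0},
], hand=0.45)

```text
clock: 16.8
eef_pos: [0.4935, 0.4419, 0.0899]
orientation: [-1.868, -2.526, -0.001]
contact_force: [0.1, -0.4, -1.5]
width: 0.0471
gripper_force: 8.4
```

Request:
play_rows([
  {"travel": [0, 0, -0.1], "spin": 0},
  {"travel": [0, 0, 0], "spin": 0},
  {"travel": [0, 0, 0], "spin": 0},
  {"travel": [0, 0, 0], "spin": 0},
  {"travel": [0, 0, 0], "spin": 0},
], hand=1)

```text
clock: 17.42
eef_pos: [0.4934, 0.4418, 0.0907]
orientation: [-1.868, -2.526, -0.0]
contact_force: [0.1, 0.7, -1.7]
width: 0.0329
gripper_force: 59.6
```

```bash
cat > clipm.py <<'E'
from h import *
def orange(im):
    hsv=cv2.cvtColor(im,cv2.COLOR_RGB2HSV)
    m=((hsv[...,0]>4)&(hsv[...,0]<16)&(hsv[...,1]>180)).astype(np.uint8)
    n,l,st,c=cv2.connectedComponentsWithStats(m)
    return [(st[i].tolist(),c[i].round(1).tolist()) for i in range(1,n) if st[i,4]>60]
if __name__=='__main__':
    import sys
    Pm=P('wrist');im=save('wrist',sys.argv[1]);print(orange(im))
    for t in('clip','jaw_a'):print(t,[(np.round(np.array(x['at'])*[420,560],1),round(x['confidence'],2)) for x in manip.find_in('wrist',t)])
    s=manip.state();print(s['gripper_force'],s['width'],s['contact_force'],s['eef_pos'],s['clock'])
    R=Rt.from_rotvec(s['orientation']).as_matrix();p=s['eef_pos']
    for dz in(0,.02,.03,.04,.05,.06):print(dz,proj(Pm,p+R@[0,0,dz]).round(1))
E
python3 clipm.py w7
```

```text
[([241, 226, 34, 82, 1760], [256.8, 264.7]), ([288, 226, 32, 83, 1677], [303.9, 264.9])]
clip [(array([249.9, 278.8]), 0.71)]
jaw_a [(array([251.2, 305.9]), 0.92), (array([252.2, 279.3]), 0.61)]
59.55118417739868 0.0329183511729325 [-0.35289927  0.66368558 -0.7139369 ] [0.49345864 0.44182922 0.09071623] 17.575
0 [[280.8 260.6]]
0.02 [[280.7 245.1]]
0.03 [[280.6 238.5]]
0.04 [[280.6 232.6]]
0.05 [[280.6 227.2]]
0.06 [[280.5 222.3]]
```

Request:
play_rows([
  {"travel": [0, 0, -0.8], "spin": 0},
  {"travel": [0, 0, -1.5], "spin": 0},
  {"travel": [0, 0, -2], "spin": 0},
  {"travel": [0, 0, -2.5], "spin": 0},
  {"travel": [0, 0, -2.5], "spin": 0},
  {"travel": [0, 0, -1.7], "spin": 0},
  {"travel": [0, 0, 0], "spin": 0.135},
  {"travel": [0, 0, 0], "spin": 0.135},
  {"travel": [0, 0, 0], "spin": 0},
])

```text
clock: 18.7
eef_pos: [0.4933, 0.4419, 0.2011]
orientation: [2.19, 2.252, 0.0]
contact_force: [-0.1, -1.4, -1.4]
width: 0.0331
gripper_force: 59.6
```

Request:
play_rows([
  {"travel": [-1.5, 0.5, 0], "spin": 0},
  {"travel": [-2.5, 0.9, 0], "spin": 0},
  {"travel": [-2.9, 1.1, 0], "spin": 0},
  {"travel": [-2.9, 1.1, 0], "spin": 0},
  {"travel": [-2.9, 1.1, 0], "spin": 0},
  {"travel": [-2.6, 0.9, 0], "spin": 0},
  {"travel": [-1.5, 0.5, 0], "spin": 0},
  {"travel": [-0.5, 0.1, 0], "spin": 0},
  {"travel": [0, 0, 0], "spin": 0},
])

```text
clock: 19.82
eef_pos: [0.5598, 0.271, 0.2007]
orientation: [-2.19, -2.252, -0.0]
contact_force: [-0.4, 0.4, -0.1]
width: 0.0327
gripper_force: 59.6
```

```bash
python3 clipm.py w8; python3 look.py w8b
```

```text
[([241, 226, 34, 83, 1767], [256.8, 264.8]), ([288, 226, 32, 82, 1650], [303.9, 264.7])]
clip [(array([250.7, 276.8]), 0.57)]
jaw_a [(array([250.7, 281.8]), 0.83), (array([251.3, 305.4]), 0.65), (array([ 40.9, 278. ]), 0.27)]
59.64020311832428 0.03272271664644482 [-0.18078334  0.3023372  -0.46877413] [0.55956322 0.27189577 0.20056783] 19.975
0 [[280.3 258.5]]
0.02 [[280.3 243.2]]
0.03 [[280.2 236.8]]
0.04 [[280.2 230.9]]
0.05 [[280.2 225.6]]
0.06 [[280.2 220.7]]
wing_grip []
plates [(array([238.2, 402.8]), 0.76)]
plates_top [(array([238.8, 401.7]), 0.72)]
clip [(array([251. , 281.2]), 0.67)]
jaw_a [(array([250.6, 279.2]), 0.93), (array([249.5, 303.2]), 0.93)]
tray [(array([ 41.5, 279.9]), 0.97)]
stand [(array([199.8, 316.8]), 0.59)]
[0.55960635 0.27172157 0.20057436] [[-0.029, 1.0, -0.0], [1.0, 0.029, 0.0], [0.0, -0.0, -1.0]] [-0.89  0.48  0.53  1.64 -0.26  1.09 -0.26] 20.025
```

Request:
play_rows([
  {"travel": [-0.5, 1.5, 0], "spin": 0},
  {"travel": [-0.5, 2, 0], "spin": 0},
  {"travel": [0, 1, 0], "spin": 0},
  {"travel": [0, 0, 0], "spin": 0},
  {"travel": [0, 0, 0], "spin": 0},
])

```text
clock: 21.0
eef_pos: [0.6049, 0.262, 0.2005]
orientation: [-2.191, -2.251, 0.001]
contact_force: [-0.8, 0.4, -1.7]
width: 0.033
gripper_force: 59.7
```

```bash
python3 look.py w9; python3 - <<'E'
import cv2,numpy as np
a=cv2.imread('pics/w8b.png');b=cv2.imread('pics/w9.png')
print(a.shape)
# left: plates crop 130x195 x3 =390x585
f=lambda im,x,y:cv2.resize(im[y:y+195,x:x+130],None,fx=3,fy=3,interpolation=cv2.INTER_CUBIC)
cv2.imwrite('pics/comp2.png',np.hstack([f(a,345,140),f(b,290,140)]))
E
```

```text
wing_grip [(array([237.5, 217.8]), 0.69)]
plates [(array([221.7, 354.7]), 0.61)]
plates_top [(array([217.1, 352.9]), 0.57)]
clip [(array([251.4, 279. ]), 0.71)]
jaw_a [(array([248.8, 308.2]), 0.91), (array([251. , 278.4]), 0.63)]
tray [(array([ 36.6, 228.8]), 0.6)]
stand [(array([193.2, 235.5]), 0.89), (array([250.7, 305.2]), 0.29)]
[0.60478351 0.26205722 0.20060479] [[-0.027, 1.0, -0.001], [1.0, 0.027, 0.0], [0.0, -0.001, -1.0]] [-0.82  0.54  0.52  1.54 -0.29  1.13 -0.21] 21.05
(420, 560, 3)
```

View pics/comp2.png

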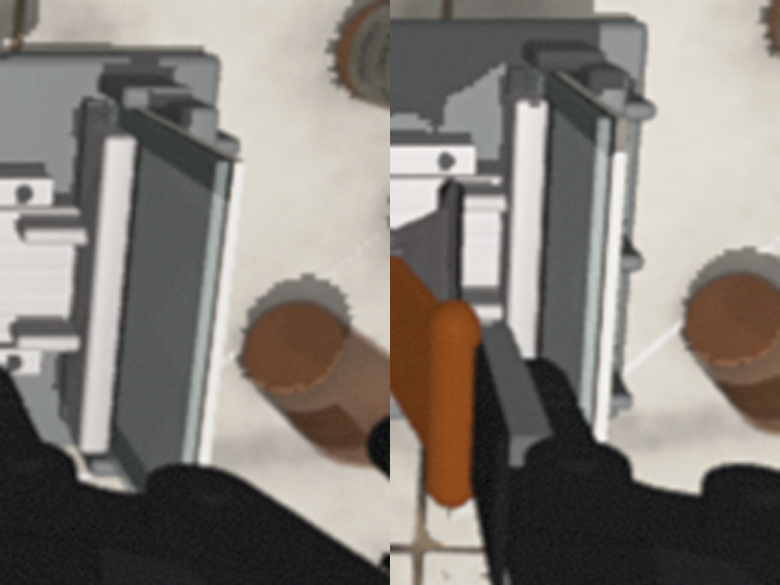

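The composite shows the plates' top edge. Its +y corners are at (417,193)/(425,193) in view 1 and (359,180)/(369,181) in view 2, and the edge runs down and slightly left.

```bash
python3 - <<'E'
from h import *
import pickle
A=pickle.load(open('w8b.pkl','rb'))[0];B,_,s=pickle.load(open('w9.pkl','rb'))
a=lambda x,y:np.array([345+x/3,140+y/3]);b=lambda x,y:np.array([290+(x-390)/3,140+y/3])
print('tri front',tri([A,B],[a(217,158),b(597,119)]),'back',tri([A,B],[a(241,160),b(628,122)]))
for n,M,f,pts in(('v1',A,a,[(217,158),(241,160),(182,462),(210,465),(227,300),(200,300)]),('v2',B,b,[(597,119),(628,122),(579,360),(607,440),(617,300),(584,300)])):
    print(n,[onplane(M,f(*p),.108).round(4)[:2].tolist() for p in pts])
# +y end of the other things: base corner v1 (220,52)
print(onplane(A,a(219,57),.012),onplane(B,b(646,22),.012))
print(s['eef_pos'])
E
```

```text
tri front [0.66343185 0.2870178  0.10770781] back [0.67390559 0.28467331 0.09851682]
v1 [[0.6633, 0.2878], [0.6695, 0.2874], [0.6664, 0.2009], [0.6743, 0.2002], [0.6717, 0.2494], [0.6645, 0.2492]]
v2 [[0.6633, 0.2864], [0.6711, 0.2859], [0.6647, 0.2205], [0.6747, 0.1966], [0.6732, 0.238], [0.6645, 0.2378]]
[0.70115202 0.30194306 0.012     ] [0.70101051 0.30236807 0.012     ]
[0.60478351 0.26205722 0.20060479]
```

```bash
python3 - <<'E'
from h import *
from scipy.optimize import least_squares
s=manip.state();Pm=P('wrist');R=Rt.from_rotvec(s['orientation']).as_matrix();p=s['eef_pos']
def pr(x,y,z): return proj(Pm,p+R@[x,y,z])[0]
def ext(x0,dz,h,r=.004):
    # bbox of two capsule-ish rolls: outer half width h, length 34mm along tool x
    Q=np.array([pr(x0+sx*.017,sy*(h-r)+r*np.cos(t),dz+r*np.sin(t)) for sx in(-1,1) for sy in(-1,1) for t in np.linspace(0,6.28,25)])
    return np.r_[Q.min(0),Q.max(0)]
def fit(o,h): 
    r=least_squares(lambda v:ext(v[0],v[1],h)-o,[0,0.0]);return r.x.round(4),r.fun.round(1)
print('parked w4 (expect dz .0797)',fit(np.array([238,189,324,235.]),.032))
print('now h18',fit(np.array([241,226,320,308.5]),.018),'h17',fit(np.array([241,226,320,308.5]),.017))
im=cv2.imread('pics/w9.png');
import clipm
print(clipm.orange(im[:,:,::-1]))
# coil: rows profile of gray at columns 276..287
g=cv2.cvtColor(im,cv2.COLOR_BGR2HSV)[180:290,281];print(g[:, [1,2]].tolist())
E
```

```text
parked w4 (expect dz .0797) (array([-0.0013,  0.0876]), array([-0.5, -0. , -0.5,  0. ]))
now h18 (array([ 0.0042, -0.0165]), array([-1.7,  2.4,  2.7, -2.5])) h17 (array([ 0.0062, -0.0205]), array([-0.6,  1.2,  1.7, -1.2]))
[([241, 226, 34, 83, 1767], [256.8, 264.7]), ([288, 226, 32, 83, 1684], [303.8, 265.1])]
[[7, 155], [8, 154], [9, 148], [5, 109], [3, 83], [6, 85], [6, 91], [8, 90], [9, 147], [7, 230], [4, 234], [5, 233], [5, 232], [5, 232], [4, 232], [5, 233], [4, 235], [7, 225], [10, 157], [7, 177], [5, 226], [4, 234], [5, 233], [4, 232], [4, 232], [4, 232], [4, 231], [4, 230], [7, 232], [4, 230], [7, 206], [4, 124], [10, 75], [12, 88], [10, 100], [15, 100], [9, 85], [16, 81], [14, 94], [10, 101], [13, 96], [6, 89], [10, 99], [8, 93], [13, 59], [0, 50], [12, 83], [13, 102], [10, 105], [8, 99], [7, 69], [14, 53], [5, 54], [10, 75], [10, 98], [10, 104], [15, 101], [3, 75], [5, 53], [0, 51], [0, 66], [11, 95], [10, 104], [10, 104], [10, 79], [0, 54], [5, 48], [0, 67], [11, 97], [7, 105], [8, 102], [6, 79], [9, 57], [5, 50], [0, 67], [8, 98], [15, 105], [8, 101], [10, 74], [9, 56], [5, 51], [7, 70], [10, 98], [10, 105], [10, 102], [12, 88], [16, 78], [10, 102], [10, 150], [11, 142], [10, 132], [13, 154], [5, 152], [4, 144], [5, 143], [5, 144], [7, 147], [5, 143], [2, 135], [7, 146], [19, 189], [20, 202], [21, 202], [20, 202], [23, 202], [21, 202], [23, 204], [22, 206], [21, 206], [23, 204]]
```

```bash
python3 - <<'E'
from h import *
from scipy.optimize import least_squares
from scipy.signal import find_peaks
s=manip.state();Pm=P('wrist');R=Rt.from_rotvec(s['orientation']).as_matrix();p=s['eef_pos']
def row(x,z): return proj(Pm,p+R@np.array([x,0,z]))[0,1]
M={}
for n in('w4','w6','w9'):
    im=cv2.imread(f'pics/{n}.png',0).astype(float);c=im[150:300,279:283].mean(1)
    c=np.interp(np.arange(0,150,.25),np.arange(150),c);c=cv2.GaussianBlur(c[None],(0,0),4)[0]
    k,_=find_peaks(-c,prominence=8);M[n]=150+k*.25;print(n,M[n])
E
```

```text
w4 [189.   193.75 198.75 203.75 208.5  213.5  219.   291.25]
w6 [218.5  223.25 232.   239.   246.75 254.   261.5  268.75 275.25]
w9 [185.   198.5  216.75 224.5  231.5  238.75 245.75 252.75 259.5  265.25]
```

Clip pivot sits about 20 mm ahead of the TCP (coil stripes compared across views), and the plates' top middle is at (0.669, 0.227, 0.108). Moving over it.

Request:
play_rows([
  {"travel": [-0.5, 0.9, 0], "spin": 0},
  {"travel": [-0.8, 1.4, 0], "spin": 0},
  {"travel": [-0.9, 1.5, 0], "spin": 0},
  {"travel": [-0.8, 1.3, 0], "spin": 0},
  {"travel": [-0.5, 0.8, 0], "spin": 0},
  {"travel": [-0.2, 0.4, 0], "spin": 0},
  {"travel": [0, 0, 0], "spin": 0},
  {"travel": [0, 0, 0], "spin": 0},
])

```text
clock: 22.4
eef_pos: [0.6689, 0.2271, 0.2007]
orientation: [-2.19, -2.252, -0.0]
contact_force: [1.3, 0.0, -1.5]
width: 0.0327
gripper_force: 59.7
```

```bash
python3 - <<'E'
from h import *
s=manip.state();Pm=P('wrist');im=save('wrist','w10')
print(s['eef_pos'],Rt.from_rotvec(s['orientation']).as_matrix()[:2,1],s['width'],s['clock'])
# plate profile: rows near +y part of the edge (y=.262..0.28), columns
for y in(.282,.272,.262,.252):
    u=[proj(Pm,(.669+dx-.031*(y-.227),y,.108))[0] for dx in(-.004,.004)]
    r=int(u[0][1]);c=int(u[0][0]);print(y,np.round(u,1).tolist(),[(c-12+i,im[r,c-12+i].tolist()) for i in range(0,34,2)])
for t in('plates_top','jaw_a','plates'):print(t,[(np.round(np.array(x['at'])*[420,560],1),round(x['confidence'],2)) for x in manip.find_in('wrist',t)])
save('top','top1');T=P('top')
for t in('plates','jaw_a','wing_grip'):print(t,[(np.round(np.array(x['at'])*[420,560],1),round(x['confidence'],2)) for x in manip.find_in('top',t)])
E
```

```text
[0.66891558 0.22705483 0.20072373] [0.99961827 0.02762668] 0.03267485331249526 22.4
0.282 [[275.0, 135.8], [286.0, 136.1]] [(263, [113, 111, 110]), (265, [129, 127, 124]), (267, [132, 129, 127]), (269, [130, 127, 126]), (271, [129, 127, 125]), (273, [81, 79, 78]), (275, [85, 85, 84]), (277, [187, 185, 186]), (279, [152, 150, 149]), (281, [65, 65, 63]), (283, [156, 150, 144]), (285, [154, 149, 144]), (287, [96, 97, 95]), (289, [81, 83, 84]), (291, [83, 84, 85]), (293, [85, 86, 86]), (295, [85, 86, 86])]
0.272 [[275.1, 149.7], [286.0, 150.1]] [(263, [110, 109, 107]), (265, [129, 126, 125]), (267, [129, 125, 126]), (269, [130, 126, 126]), (271, [129, 127, 125]), (273, [84, 81, 81]), (275, [88, 87, 85]), (277, [186, 185, 183]), (279, [182, 181, 180]), (281, [97, 96, 92]), (283, [155, 149, 143]), (285, [155, 151, 143]), (287, [96, 94, 93]), (289, [86, 88, 87]), (291, [84, 85, 85]), (293, [85, 85, 85]), (295, [86, 87, 86])]
0.262 [[275.2, 163.3], [285.9, 163.7]] [(263, [116, 112, 112]), (265, [128, 125, 122]), (267, [127, 124, 123]), (269, [128, 125, 124]), (271, [130, 126, 126]), (273, [9
[... 251 characters left out ...]
85])]
0.252 [[275.2, 176.6], [285.9, 176.9]] [(263, [197, 195, 192]), (265, [125, 122, 119]), (267, [127, 127, 125]), (269, [128, 125, 123]), (271, [128, 125, 125]), (273, [97, 94, 92]), (275, [74, 73, 75]), (277, [185, 184, 182]), (279, [181, 180, 180]), (281, [100, 97, 94]), (283, [155, 150, 142]), (285, [155, 151, 144]), (287, [95, 95, 92]), (289, [84, 84, 85]), (291, [84, 84, 84]), (293, [84, 86, 86]), (295, [85, 87, 87])]
plates_top [(array([172.5, 282.4]), 0.73), (array([254.8, 305.7]), 0.49)]
jaw_a [(array([251.4, 279.1]), 0.55)]
plates [(array([171.5, 283.6]), 0.77)]
plates [(array([163.3, 238.8]), 0.53)]
jaw_a [(array([153.5, 228.9]), 0.48)]
wing_grip [(array([211.2, 241.2]), 0.54)]
```

```bash
python3 - <<'E'
import cv2,numpy as np
a=cv2.imread('pics/w8b.png',0).astype(int);b=cv2.imread('pics/w9.png',0).astype(int);c=cv2.imread('pics/w10.png',0).astype(int)
# clip/gripper pixels are identical across the three views
same=(np.maximum(np.maximum(a,b),c)-np.minimum(np.minimum(a,b),c)<10).astype(np.uint8)
same=cv2.medianBlur(same,3)
for r in range(180,250,4): print(r,''.join('#' if v else '.' for v in same[r,225:337]))
E
```

```text
180 ...........................................................#...................###..............................
184 ................................................................................................................
188 ................................................................................................................
192 ................................................................................................................
196 ................................................................................................................
200 ................................................................................................................
204 ...####...#####..........######............##.....................................#######.......................
208 .........................#######..................................................####################..........
212 .........................#########........#..........######..................############.......................
216 .........................##################
[... 305 characters left out ...]
28 ..........................###############################################################..##########...........
232 ..........................#########################################################################........#####
236 ..........................##############################################################..................######
240 .........................###############################################################...................#####
244 ..................###################################################################################.......####
248 ..............#################################################################################.................
```

Jaws are seen symmetric about column 281.7 and the plates' edge spans 276–287, so they are aligned. Lowering.

Request:
play_rows([
  {"travel": [0, 0, 0.6], "spin": 0},
  {"travel": [0, 0, 0.9], "spin": 0},
  {"travel": [0, 0, 0.9], "spin": 0},
  {"travel": [0, 0, 0.9], "spin": 0},
  {"travel": [0, 0, 0.8], "spin": 0},
  {"travel": [0, 0, 0.7], "spin": 0},
  {"travel": [0, 0, 0.5], "spin": 0},
  {"travel": [0, 0, 0.3], "spin": 0},
  {"travel": [0, 0, 0.2], "spin": 0},
  {"travel": [0, 0, 0], "spin": 0},
  {"travel": [0, 0, 0], "spin": 0},
])

```text
clock: 24.18
eef_pos: [0.6695, 0.2265, 0.143]
orientation: [2.191, 2.251, 0.001]
contact_force: [-0.6, 0.4, -1.2]
width: 0.0326
gripper_force: 59.7
```

```bash
python3 - <<'E'
from h import *
s=manip.state();Pm=P('wrist');im=save('wrist','w11')
print(s['eef_pos'],s['contact_force'],s['moment'],s['width'],s['gripper_force'],s['clock'])
for y in(.275,.265,.255):
    u=[proj(Pm,(.669+dx-.031*(y-.227),y,.108))[0] for dx in(-.004,.004)]
    r=int(u[0][1]);c=int(u[0][0]);print(y,np.round(u,1).tolist(),[(c-12+i,int(im[r,c-12+i,1])) for i in range(0,38,2)])
a=cv2.imread('pics/w8b.png',0).astype(int);b=cv2.imread('pics/w9.png',0).astype(int);c=cv2.imread('pics/w11.png',0).astype(int)
same=(np.maximum(np.maximum(a,b),c)-np.minimum(np.minimum(a,b),c)<12).astype(np.uint8)
for r in range(200,250,6): print(r,''.join('#' if v else '.' for v in same[r,225:337]))
E
```

```text
[0.6694581  0.22650269 0.14297181] [-0.58897623  0.41657683 -1.24911099] [ 0.05632175 -0.00076526 -0.01696029] 0.032582364190166815 59.72123086452484 24.175
0.275 [[272.6, 153.9], [286.8, 154.3]] [(260, 136), (262, 135), (264, 136), (266, 137), (268, 137), (270, 114), (272, 52), (274, 168), (276, 203), (278, 178), (280, 95), (282, 143), (284, 167), (286, 157), (288, 103), (290, 92), (292, 93), (294, 92), (296, 92)]
0.265 [[272.7, 171.6], [286.8, 172.0]] [(260, 134), (262, 135), (264, 136), (266, 137), (268, 135), (270, 122), (272, 43), (274, 159), (276, 201), (278, 193), (280, 99), (282, 143), (284, 163), (286, 158), (288, 102), (290, 91), (292, 94), (294, 92), (296, 95)]
0.255 [[272.9, 188.8], [286.7, 189.2]] [(260, 130), (262, 135), (264, 135), (266, 135), (268, 137), (270, 123), (272, 45), (274, 159), (276, 201), (278, 194), (280, 98), (282, 140), (284, 164), (286, 156), (288, 101), (290, 91), (292, 91), (294, 93), (296, 92)]
200 ...............................................................................................................#
206 .........................######.#...
[... 195 characters left out ...]
18 .........................##############################.#######.....#####################.....#######......#####
224 .........................###.########.##.####.############################.#############.......######.....######
230 ..........................###########.########.####################################.####......######......######
236 ..........................#############################.################################..................######
242 .....................#############.#################.###.##############################.#.#...............##....
248 ..............####.#####.#####.######################.#####.#########################.#.######................#.
```

Request:
play_rows([
  {"travel": [0, 0, 0.1], "spin": 0},
  {"travel": [0, 0, 0.1], "spin": 0},
  {"travel": [0, 0, 0], "spin": 0},
  {"travel": [0, 0, 0], "spin": 0},
])

```text
clock: 24.72
eef_pos: [0.6693, 0.2265, 0.1407]
orientation: [2.191, 2.251, 0.0]
contact_force: [-0.0, -1.2, -1.8]
width: 0.0327
gripper_force: 59.7
```

```bash
python3 - <<'E'
from h import *
import pickle
s=manip.state();print(s['eef_pos'],s['contact_force'],s['width'],s['gripper_force'])
B=pickle.load(open('w9.pkl','rb'))[0]
im=cv2.imread('pics/w9.png');hsv=cv2.cvtColor(im,cv2.COLOR_BGR2HSV)
m=((hsv[...,0]>105)&(hsv[...,0]<125)&(hsv[...,1]>150)).astype(np.uint8)
n,l,st,c=cv2.connectedComponentsWithStats(m);i=1+st[1:,4].argmax();print(st[i])
pts=np.argwhere(l==i)[:,::-1]
W=np.array([onplane(B,u,.085)[:2] for u in pts]);print('wing extent',W.min(0),W.max(0))
w,v=np.linalg.eigh(np.cov(W.T));print('axis deg',np.degrees(np.arctan2(*v[::-1,1])),W.mean(0))
E
```

```text
[0.66933171 0.22646768 0.14071707] [-0.02372813 -1.17371425 -1.82596008] 0.03270082375082689 59.721150398254395
[ 186  218   64   36 1291]
wing extent [0.52348903 0.21238894] [0.57852898 0.24566648]
axis deg -157.6561021685497 [0.55088585 0.22884066]
```

```bash
python3 - <<'E'
from h import *
import pickle
for n in('w8b','w9'):
    B=pickle.load(open(n+'.pkl','rb'))[0];im=cv2.imread(f'pics/{n}.png');hsv=cv2.cvtColor(im,cv2.COLOR_BGR2HSV)
    m=((hsv[...,0]>105)&(hsv[...,0]<125)&(hsv[...,1]>150)).astype(np.uint8)
    k,l,st,c=cv2.connectedComponentsWithStats(m);i=1+st[1:,4].argmax()
    h=np.zeros_like(m);cv2.fillConvexPoly(h,cv2.convexHull(np.argwhere(l==i)[:,::-1].astype(np.int32)),1)
    w=(h&(hsv[...,1]<90)&(hsv[...,2]>150)).astype(np.uint8);k,l,st,c=cv2.connectedComponentsWithStats(w)
    for j in range(1,k):
        if st[j,4]<12: continue
        W=np.array([onplane(B,u,.092)[:2] for u in np.argwhere(l==j)[:,::-1]])
        e,v=np.linalg.eigh(np.cov(W.T));print(n,st[j],np.degrees(np.arctan(v[1,1]/v[0,1])),W.mean(0),np.sqrt(e)*3.46)
E
```

```text
Traceback (most recent call last):
ValueError: attempt to get argmax of an empty sequence
```

```bash
python3 - <<'E'
from h import *
import pickle
n='w9'
B=pickle.load(open(n+'.pkl','rb'))[0];im=cv2.imread(f'pics/{n}.png');hsv=cv2.cvtColor(im,cv2.COLOR_BGR2HSV)
m=((hsv[...,0]>105)&(hsv[...,0]<125)&(hsv[...,1]>150)).astype(np.uint8)
k,l,st,c=cv2.connectedComponentsWithStats(m);i=1+st[1:,4].argmax()
h=np.zeros_like(m);cv2.fillConvexPoly(h,cv2.convexHull(np.argwhere(l==i)[:,::-1].astype(np.int32)),1)
w=(h&(hsv[...,1]<110)&(hsv[...,2]>120)).astype(np.uint8);k,l,st,c=cv2.connectedComponentsWithStats(w)
for j in range(1,k):
    if st[j,4]<12: continue
    W=np.array([onplane(B,u,.092)[:2] for u in np.argwhere(l==j)[:,::-1]])
    e,v=np.linalg.eigh(np.cov(W.T));print(st[j],np.degrees(np.arctan(v[1,1]/v[0,1])),W.mean(0),np.sqrt(e)*3.46)
E
```

```text
[201 224   9   6  24] 26.737242974067524 [0.54318474 0.23968239] [0.0026269  0.00779572]
[220 238  27   9 125] 12.526306678792315 [0.56539381 0.22658348] [0.00423339 0.02263764]
```

The wing's white stripe lies at 12.5° (11.5° expected at the stop), so the knob is locked. The clip hangs free around the plates' edge. Handing in.

```bash
python3 -c "
from station import manip
print(manip.sign_off())"
```

```text
the job is handed in; nothing more can be done
None
```

I pushed the clamp home and locked its wing knob at the stop. The clip is held squeezed wide open around the middle of the plates' top edge, its jaws an estimated 19 mm (±3 mm) down on each side, with no contact force on the arm. The job was handed in at about 25 s.

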